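# Strip the fuse-carrier test fixture and scrap the cracked carriers

## Task

This batch of fuse carriers has failed: lift the fixture's top plate straight up off its two dowels, keeping it level, and lay it flat and lengthwise in the middle of the black rubber mat. Tilt the scrap bin open, put every cracked grey carrier in it - those that were under the plate and any lying loose on the bench - and swing the bin fully shut again. Leave everything else on the bench where it is.

Things in the scene. Friction and masses are not known exactly. Their poses are not given: they have to be found in the camera images.
- fixture: test fixture fixed to the bench: dark base 110 x 250 x 16 (x, y, z), two aluminium end blocks (70 x 20, tops 70 above the bench) at y = +-104, each with a steel dowel 10 dia, 22 tall (tip at 92). Carriers stand on the base (at 16) at about y = -48, 0, 48, lengthwise along x, between 6 mm high brass strips at x = +-52. Origin: centre of the underside, on the bench.
- plate: aluminium top plate, 0.4 to 0.65 kg, 100 x 240 x 8 (x, y, z), holes 11.5 dia at y = +-104 over the fixture's dowels; starts resting on the end blocks, above the carriers. Red bridge handle over the centre of mass: bar 12 wide (x), 102 long (y), 30 to 44 above the underside, open beneath between feet at y = +-45. Origin: centre of the underside; z up.
- mat: black rubber mat fixed to the bench, 290 x 150 x 5 thick (x, y, z), lengthwise along its x. Origin: centre of the underside; its top is 5 above that.
- bin_stand: fixed green sheet-steel stand of the scrap bin, 190 deep (x), 236 wide (y), hood top 210 above the bench. Its open front faces its own -x. Origin: centre of the underside, on the bench.
- scrap_bin (a joint): tilt of the scrap bin, rad: 0 = shut (upright, its mouth under the hood), 0.8 = fully open stop, its top swung out to the stand's front (-x). Stiff hinge: stays at any angle; 4 to 10 N at the handle move it. It starts shut or a little ajar.
- bin_hinge (a point): middle of the bin's hinge line at its lower front edge, 25 above the bench. The frame turns with the bin (when shut, axes as the stand's). Inside of the bin: x 3 to 147, y -100 to 100, z from 3 up; front wall 165 high (z), sides sloping from 165 at the front to 100 at the back, back wall 100.
- bin_handle (a point): middle of the bin's black handle bar, 12 dia, 120 long along y, on two posts 50 above the top of the front wall, 215 from the hinge line; free all round, to be pinched or hooked from above. Shut: 240 above the bench, over the front edge of the hood (30 higher). Fully open: about 154 further to the front, 175 above the bench.
- bin_mouth (a point): middle of the bin's mouth, x 70, z 120 in the frame of bin_hinge. With the bin fully open it is about 37 in front of the hinge line and 159 above the bench; a carrier let go over it, lengthwise along the bin's y, drops in.
- carrier_a: cracked grey fuse carrier, 90 g: body 76 x 34 x 28 high (x, y, z), on it a finger-grip rib 56 x 14 x 20 high, so 48 mm tall in all; brass blade ends bring the length along x to 90; origin centre of the underside, z up out of the rib, x lengthwise. If present, it stands in the fixture under the plate; state None when absent.
- carrier_b: cracked grey fuse carrier, 90 g: body 76 x 34 x 28 high (x, y, z), on it a finger-grip rib 56 x 14 x 20 high, so 48 mm tall in all; brass blade ends bring the length along x to 90; origin centre of the underside, z up out of the rib, x lengthwise. If present, it stands in the fixture under the plate; state None when absent.
- carrier_c: cracked grey fuse carrier, 90 g: body 76 x 34 x 28 high (x, y, z), on it a finger-grip rib 56 x 14 x 20 high, so 48 mm tall in all; brass blade ends bring the length along x to 90; origin centre of the underside, z up out of the rib, x lengthwise. If present, it stands in the fixture under the plate; state None when absent.
- carrier_d: cracked grey fuse carrier, 90 g: body 76 x 34 x 28 high (x, y, z), on it a finger-grip rib 56 x 14 x 20 high, so 48 mm tall in all; brass blade ends bring the length along x to 90; origin centre of the underside, z up out of the rib, x lengthwise. If present, it stands loose on the bench in front of the fixture; state None when absent.
- carrier_e: cracked grey fuse carrier, 90 g: body 76 x 34 x 28 high (x, y, z), on it a finger-grip rib 56 x 14 x 20 high, so 48 mm tall in all; brass blade ends bring the length along x to 90; origin centre of the underside, z up out of the rib, x lengthwise. If present, it stands loose on the bench in front of the fixture; state None when absent.
- end_cap: hollow nickel end cap, 52 dia x 42 high, on the bench; not part of the job: leave it alone. Origin: centre of its underside.
- spring_clip: steel spring clip, base 75 x 24, 45 high, on the bench; not part of the job: leave it alone. Origin: centre of its underside.
- lens: green glass indicator lens, 60 dia dome 30 high, on the bench; not part of the job: leave it alone. Origin: centre of its underside.
- fuse_link: white ceramic fuse link with steel blades, 100 x 42 x 44; not part of the job: leave it alone. Origin: centre of its underside.
- multimeter: yellow multimeter, 180 x 85 x 36, on the bench; not part of the job: leave it alone. Origin: centre of its underside.
- screwdriver: screwdriver lying on the bench, handle to its -x; not part of the job: leave it alone. Origin: centre of its underside.
Things that resemble listed ones, but are neither listed nor needed, are in the scene too. What is shaped like the carrier_e but brown or orange is not meant.

How it is judged:
On the way, in this order (a step that is already met when the one before it is completed fails the run):
1. the plate is on its way up the dowels, level (both ends rising together) (z of plate in the frame of fixture between 0.079 and 0.092 m and horizontal distance between plate and fixture below 0.01 m and angle between plate's own z axis and vertical below 0.07 rad), for 0.05 s.
2. the plate is lifted level and straight up, clear of both dowels (z of plate in the frame of fixture above 0.095 m and horizontal distance between plate and fixture below 0.02 m and angle between plate's own z axis and vertical below 0.1 rad), for 0.1 s.
3. every cracked carrier is in the bin, which is still tilted open (value of joint scrap_bin above 0.3 rad and x of carrier_a in the frame of bin_hinge between -0.002 and 0.152 m and y of carrier_a in the frame of bin_hinge between -0.105 and 0.105 m and z of carrier_a in the frame of bin_hinge between -0.002 and 0.15 m and x of carrier_b in the frame of bin_hinge between -0.002 and 0.152 m and y of carrier_b in the frame of bin_hinge between -0.105 and 0.105 m and z of carrier_b in the frame of bin_hinge between -0.002 and 0.15 m and x of carrier_c in the frame of bin_hinge between -0.002 and 0.152 m and y of carrier_c in the frame of bin_hinge between -0.105 and 0.105 m and z of carrier_c in the frame of bin_hinge between -0.002 and 0.15 m and x of carrier_d in the frame of bin_hinge between -0.002 and 0.152 m and y of carrier_d in the frame of bin_hinge between -0.105 and 0.105 m and z of carrier_d in the frame of bin_hinge between -0.002 and 0.15 m and x of carrier_e in the frame of bin_hinge between -0.002 and 0.152 m and y of carrier_e in the frame of bin_hinge between -0.105 and 0.105 m and z of carrier_e in the frame of bin_hinge between -0.002 and 0.15 m), for 0.2 s.
At the end, for the whole second after the job is handed in: Every carrier present lies inside the bin, the bin is shut (within 0.05 rad), the plate lies flat and right way up on the mat, within 35 mm of its middle each way and lengthwise within 0.2 rad, at rest; the six other loose things on the bench are within 40 mm of where they stood (x of carrier_a in the frame of bin_hinge between -0.002 and 0.152 m and y of carrier_a in the frame of bin_hinge between -0.105 and 0.105 m and z of carrier_a in the frame of bin_hinge between -0.002 and 0.15 m and x of carrier_b in the frame of bin_hinge between -0.002 and 0.152 m and y of carrier_b in the frame of bin_hinge between -0.105 and 0.105 m and z of carrier_b in the frame of bin_hinge between -0.002 and 0.15 m and x of carrier_c in the frame of bin_hinge between -0.002 and 0.152 m and y of carrier_c in the frame of bin_hinge between -0.105 and 0.105 m and z of carrier_c in the frame of bin_hinge between -0.002 and 0.15 m and x of carrier_d in the frame of bin_hinge between -0.002 and 0.152 m and y of carrier_d in the frame of bin_hinge between -0.105 and 0.105 m and z of carrier_d in the frame of bin_hinge between -0.002 and 0.15 m and x of carrier_e in the frame of bin_hinge between -0.002 and 0.152 m and y of carrier_e in the frame of bin_hinge between -0.105 and 0.105 m and z of carrier_e in the frame of bin_hinge between -0.002 and 0.15 m and value of joint scrap_bin below 0.05 rad and x of plate in the frame of mat between -0.035 and 0.035 m and y of plate in the frame of mat between -0.035 and 0.035 m and z of plate in the frame of mat below 0.012 m and angle between the y axis of plate and the x axis of mat, either way round below 0.2 rad and angle between plate's own z axis and vertical below 0.06 rad and linear speed of plate below 0.02 m/s and distance of each of end_cap, spring_clip, lens, fuse_link, multimeter, screwdriver from where it was at the start of the episode below 0.04 m); the robot touches nothing.
Of carrier_a, carrier_b, carrier_c, carrier_d, carrier_e only 3 to 5 are there at a start; the rules pass over those that are not, and their reading is None.
At some moment in a run one of carrier_d, carrier_e may be knocked a few centimetres aside while the robot is not near it.
Once in a run the grip may slacken for a moment while it holds something.
It also fails if it takes over 210 s, if anything falls off the work surface, if the arm or the gripper's body presses on something with over 40 N, if the wrist force passes 120 N, or if a joint passes its speed limit or range.

## Robot

A 7-joint arm with a two-finger parallel gripper is mounted at the origin on the work surface. World frame = base frame: x ahead of the robot, y to its left, z up, the work surface at z = 0. Lengths are in m, angles in rad, forces in N, time in s.
With the tool pointing down it reaches from about 0.4 to 0.85 m from the base axis. Payload 10.4 kg.
Tool frame: the origin (TCP) lies at the very end of the fingers, on their centre line; the grasp point (between the pads) lies 19 mm behind it; z points along the fingers, y is the line along which they close (so a half turn about z gives the same grasp; the last joint's range is limited). The gripper opens to 87 mm and grips with 3 to 60 N. Pads are 19 mm wide; open, the fingers measure 117 mm over their backs; the gripper's body (75 mm by 190 mm) begins 51 mm behind the grasp point.
Start: joints at [-1.304, 0.332, -0.065, 1.46, 0.022, 1.35, -0.088], TCP at [0.179, 0.599, 0.189] pointing down, gripper open.
Joint ranges: [-2.6, 2.6], [-0.5, 2.12], [-1.47, 1.34], [0.16, 2.42], [-1.27, 4.41], [0.06, 2.06], [-2.6, 2.6]. Speed limits (rad/s): [2.22, 2.22, 2.79, 2.79, 3.14, 3.14, 3.14].

## Interface

Orientations are given as a unit quaternion [x, y, z, w].
In Python, from bench import r gives the robot as it stands.
- The arm moves only by the shell command python3 -m crank 'ROWS' [FORCE]. ROWS is JSON, a list that holds one entry, the list of rows, each a list of 5 numbers: the shift along the tool's x, y, z in mm, then the turn about the tool's z in degrees, then the opening, from -1 (shut) to 1 (fully open). A call has 1 to 20 rows; each row is the pose to reach, as a shift and turn from the pose commanded when the call began, along the tool's axes at that moment; what a row does not reach only later rows make up. A row lasts 1/10 s, in which the tool goes at most 50 mm and 8.59 degrees, less where a joint would pass 70% of its speed; a pose out of reach is approached as far as the arm can. A call with a gripper value outside its range is refused whole. The fingers move at their own pace and stop on an object; FORCE is the grip in N (left out, the last holds). Time passes only in rows, so rows that repeat a pose let the fingers close. It gives the time, the measured TCP pose, the force, the opening and the grip force at its end, in the units of the state.
- r.read_state(): the state, without advancing time (a new reading comes with each control period).
- r.camera(name): name is "scene" or "top" or "wrist"; returns a dict with "image" (400x640x3 uint8, red, green, blue), "vfov" (degrees; the focal length in pixels is half the picture's height over the tangent of half this angle, whatever the lens; pixels are square), "cx", "cy" (the principal point, pixels), "eye" and "attitude" of the camera in the world. Camera axes: x right, y down, z forward; pixel columns grow to the right and rows downward; lengths in m; the calibration is good to about 2 mm. The wrist camera is an equidistant fisheye: a pixel r from the principal point sees the ray r / f radians off the axis. A picture is of the moment at which its call begins. There is no depth.
- r.close_job(): hands the job in; it is judged then, once.
The state is a dict: "time": time; "joint_positions": joint angles; "joint_vel": joint speeds; "joint_torque": joint torques, N m; "ee_pos": TCP position; "eef_rot": TCP orientation; "ft_force": force on the tool from outside, world axes, zero at the start; "torque": the same for the moment, N m; "width": finger opening in m; "grip_force": force on a finger pad.
Only numpy, scipy, OpenCV 4.12 (cv2) and the standard library are available. Lean on these libraries where they do the work, as an engineer would, in place of code of your own. Each camera call takes 0.05 s, during which the arm holds its last target. There are 200 camera calls.

## Working session

There is one attempt and no reset: what is moved stays moved. The work goes in short steps, Python scripts to look and compute and a shell command to move; the robot and the scene stay as the last step left them, time stands still between calls to the robot, and variables do not carry over. Pictures are saved under pics/ and viewed, at most 14 in all, crops included, and the job is handed in when it is done.

```bash
ls; mkdir -p pics
cat > h.py <<'E'
import numpy as np, cv2
from scipy.spatial.transform import Rotation as R
from bench import r
def cam(n,save=None):
    c=r.camera(n)
    if save: cv2.imwrite('pics/'+save,cv2.cvtColor(c['image'],cv2.COLOR_RGB2BGR))
    return c
def rot(c):
    a=np.array(c['attitude'])
    return R.from_quat(a).as_matrix() if a.size==4 else a.reshape(3,3)
def f(c): return c['image'].shape[0]/2/np.tan(np.radians(c['vfov'])/2)
def ray(c,u,v,wrist=False):
    x,y=(u-c['cx'])/f(c),(v-c['cy'])/f(c)
    if wrist:
        t=np.hypot(x,y); k=np.sin(t)/t if t>1e-9 else 1
        d=np.array([x*k,y*k,np.cos(t)])
    else: d=np.array([x,y,1.])
    return rot(c)@d
def plane(c,u,v,z,wrist=False):
    d=ray(c,u,v,wrist); e=np.array(c['eye']); return e+d*(z-e[2])/d[2]
def proj(c,p):
    q=rot(c).T@(np.array(p)-np.array(c['eye'])); return f(c)*q[0]/q[2]+c['cx'],f(c)*q[1]/q[2]+c['cy']
def delta(target,yaw_dir=None):
    """mm in tool axes to target TCP"""
    s=r.read_state(); M=R.from_quat(s['eef_rot']).as_matrix()
    return np.round(1000*M.T@(np.array(target)-np.array(s['ee_pos'])),1)
E
python3 - <<'E'
from h import *
for n in ('top','scene','wrist'):
    c=cam(n,n+'0.png'); print(n,c['vfov'],c['cx'],c['cy'],c['eye'],np.round(rot(c),3).tolist())
s=r.read_state(); print(s); print(np.round(R.from_quat(s['eef_rot']).as_matrix(),3))
E
```

```text
pics
top 43.252828129821296 319.78540418072976 212.700310118674 [0.16001284 0.0709517  1.84796243] [[-0.007, -0.982, 0.19], [-1.0, 0.006, -0.004], [0.003, -0.19, -0.982]]
scene 48.09752592789163 317.45016232585357 194.08057116116677 [1.20336529 0.56686045 1.0891802 ] [[-0.555, 0.599, -0.577], [0.831, 0.386, -0.4], [-0.017, -0.702, -0.712]]
wrist 65.70646984690485 323.9334186800126 198.77412269746972 [0.11474853 0.6173179  0.38379924] [[0.286, 0.929, 0.234], [0.958, -0.277, -0.07], [-0.0, 0.244, -0.97]]
{'time': 0.15, 'joint_positions': array([-1.30357254,  0.332717  , -0.06470193,  1.46072376,  0.02156345,
        1.3498953 , -0.0885116 ]), 'joint_vel': array([ 8.71515063e-04, -9.92368515e-04,  5.12287419e-05, -3.32200016e-03,
       -1.31590931e-04, -5.59033237e-04,  5.33363378e-04]), 'joint_torque': array([ 6.93058264e-04, -6.23621178e+01,  2.47312785e-02, -3.90155911e+01,
       -6.13169465e-02,  3.69449775e-02,  8.27650115e-05]), 'ee_pos': array([0.17851068, 0.59863362, 0.18865454]), 'eef_rot': array([ 1.44405922e-01,  9.89518395e-01, -5.20270199e-04, -7.18634895e-05]), 'ft_force': array([-0.61250161,  0.59687799, -0.63245021]), 'torque': array([-0.04558962,  0.02866324, -0.03764327]), 'grip_force': 0.0, 'width': 0.08708244930343159}
[[-0.958  0.286 -0.   ]
 [ 0.286  0.958 -0.001]
 [-0.    -0.001 -1.   ]]
```

View pics/top0.png

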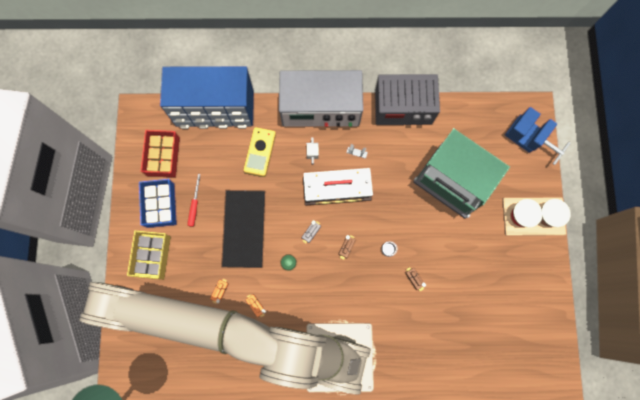

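View pics/scene0.png

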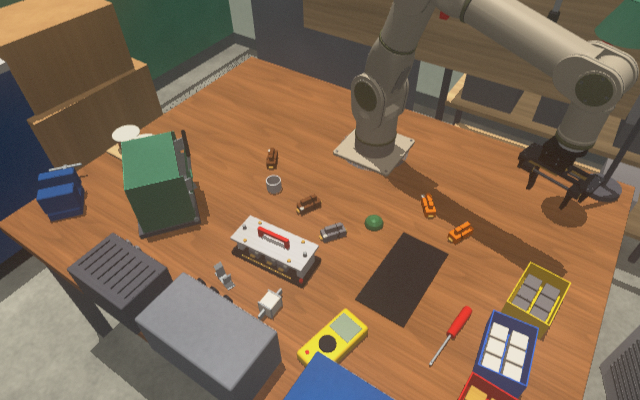

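Top view: plate with red handle at about (338,184), mat (244,228), green bin (460,172). The carrier-like things are grey at (311,231), brown at (346,246) and (415,279), and orange at (219,290) and (256,304). Only the grey one fits "cracked grey", so I'll confirm it in an enlarged crop. The crates at left hold grey blocks, but those aren't loose on the bench.

Run:
```python
from h import *
i=cv2.imread('pics/top0.png')[130:300,270:520]
cv2.imwrite('pics/c1.png',cv2.resize(i,None,fx=3.2,fy=3.2,interpolation=cv2.INTER_CUBIC))
```

```text
(no output)
```

View pics/c1.png

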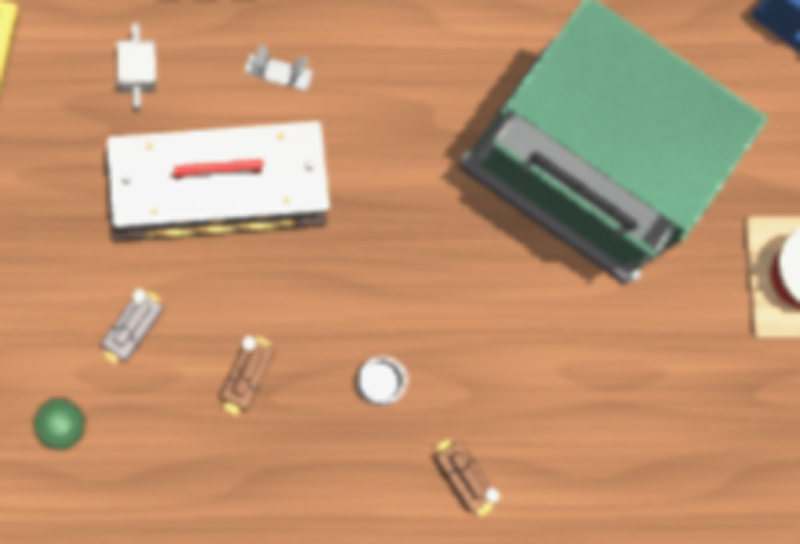

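The crop shows one grey carrier, at crop (131,327), with a white label and gold blades. The two look-alikes at (246,375) and (467,477) are clearly brown, so they're not meant. Next I'll measure positions.

```bash
cat > m.py <<'E'
from h import *
class C(dict): pass
c=cam('top'); im=c['image']; hsv=cv2.cvtColor(im,cv2.COLOR_RGB2HSV); g=im.astype(int)
def best(mask,box):
    x0,y0,x1,y1=box; m=np.zeros(mask.shape,np.uint8); m[y0:y1,x0:x1]=mask[y0:y1,x0:x1]
    k=cv2.findContours(m,cv2.RETR_EXTERNAL,cv2.CHAIN_APPROX_NONE)[0]; return max(k,key=cv2.contourArea)
def rect(k,z):
    P=np.array([plane(c,*p[0],z)[:2] for p in k],np.float32)*1000
    return cv2.minAreaRect(P)
def pr(n,q): 
    b=cv2.boxPoints(q); e=b[1]-b[0]; e2=b[2]-b[1]
    l=e if np.linalg.norm(e)>np.linalg.norm(e2) else e2
    print(n,np.round(q[0],1),np.round(q[1],1),'long axis deg',np.round(np.degrees(np.arctan2(l[1],l[0]))%180,1))
if __name__=='__main__':
    H,S,V=hsv[...,0],hsv[...,1],hsv[...,2]
    wh=((S<40)&(V>190)).astype(np.uint8); wh=cv2.morphologyEx(wh,cv2.MORPH_CLOSE,np.ones((9,9)))
    pr('plate',rect(best(wh,(295,160,380,206)),.078))
    red=((S>150)&(V>120)&((H<6)|(H>172))).astype(np.uint8)
    pr('bar',rect(best(red,(310,170,365,195)),.114))
    pr('mat',rect(best((V<50).astype(np.uint8),(215,185,272,272)),.005))
    gr=((H>60)&(H<85)&(S>70)&(V>85)).astype(np.uint8)
    k=best(gr,(410,125,510,215)); pr('hood',rect(k,.21)); print(cv2.boxPoints(rect(k,.21)))
    grey=((S<60)&(V>60)).astype(np.uint8)
    k=best(cv2.morphologyEx(grey,cv2.MORPH_CLOSE,np.ones((3,3))),(298,215,325,247)); pr('carrier body',rect(k,.03)); print(cv2.boundingRect(k))
    for z in (.24,.23): print('handle ends',[np.round(plane(c,270+u/3.2,130+v/3.2,z),3) for u,v in ((533,158),(632,223))])
E
python3 m.py
```

```text
plate [608.9  -1.7] [101.9 241.8] long axis deg 94.2
bar [602.6  34.1] [ 3.6 21.6] long axis deg 101.3Traceback (most recent call last):
  File "m.py", line 20, in <module>
    pr('mat',rect(best((V<50).astype(np.uint8),(215,185,272,272)),.005))
                  ~~~~^^^^^^^^^^^^^^^^^^^^^^^^^^^^^^^^^^^^^^^^^^^
  File "m.py", line 6, in best
    k=cv2.findContours(m,cv2.RETR_EXTERNAL,cv2.CHAIN_APPROX_NONE)[0]; return max(k,key=cv2.contourArea)
                                                                             ~~~^^^^^^^^^^^^^^^^^^^^^^^
ValueError: max() iterable argument is empty
```

Run:
```python
from h import *
i=cv2.imread('pics/scene0.png')[110:290,100:360]
cv2.imwrite('pics/c2.png',cv2.resize(i,None,fx=3,fy=3,interpolation=cv2.INTER_CUBIC))
```

```text
(no output)
```

View pics/c2.png

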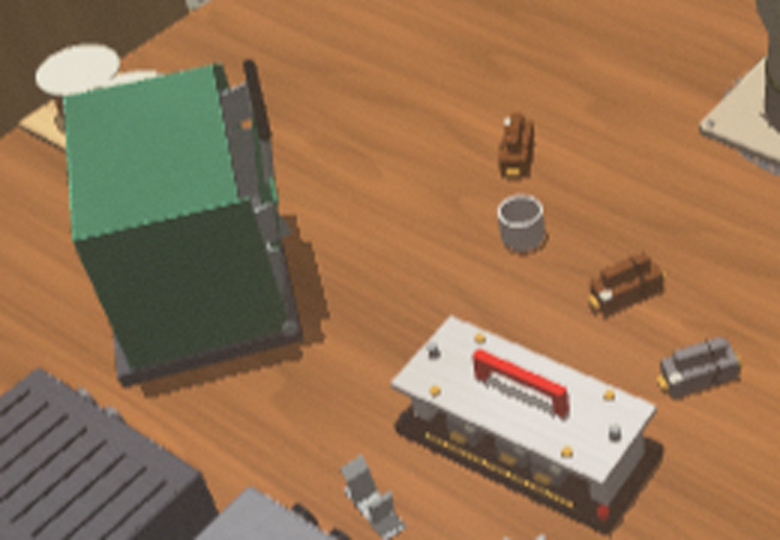

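Scene crop: plate with red handle at (520,380), and three carriers visible underneath at about (460,430), (505,455) and (545,475). The black bin handle runs from (250,65) to (265,135), next to the hood. I'll fix the thresholds.

```bash
sed -i 's/(V<50)/(V<75)/; s/(S>150)&(V>120)&((H<6)|(H>172))/(S>90)\&(V>100)\&((H<7)|(H>170))/; s/^    gr=.*/    gr=((H>60)\&(H<95)\&(S>50)\&(V>85)).astype(np.uint8)/' m.py; python3 m.py
python3 - <<'E'
from h import *
t=cam('top');s=cam('scene')
def tri(a,b):
    d1,d2=ray(t,*a),ray(s,*b); e1,e2=np.array(t['eye']),np.array(s['eye'])
    k=np.linalg.lstsq(np.c_[d1,-d2],e2-e1,rcond=None)[0]; return (e1+k[0]*d1+e2+k[1]*d2)/2, np.linalg.norm(e1+k[0]*d1-e2-k[1]*d2)
# handle: right end in top = upper end in scene
T=lambda u,v:(270+u/3.2,130+v/3.2); S=lambda u,v:(100+u/3,110+v/3)
print(tri(T(632,223),S(250,64))); print(tri(T(533,158),S(264,137)))
E
python3 - <<'E'
from m import *
for p in ((240,228),(338,183),(440,160),(465,180),(311,231)): print(p,hsv[p[1],p[0]])
E
```

```text
plate [608.9  -1.7] [101.9 241.8] long axis deg 94.2
bar [6.066e+02 1.000e-01] [12.3 96.4] long axis deg 92.8
mat [460.5 346. ] [141.  280.7] long axis deg 178.7
hood [ 636.8 -435.2] [228.4 160. ] long axis deg 53.2
[[ 504.41284 -478.77704]
 [ 632.614   -574.5484 ]
 [ 769.2838  -391.60004]
 [ 641.08264 -295.82867]]
carrier body [443.7  96. ] [35.7 75.3] long axis deg 145.8
(302, 221, 19, 21)
handle ends [array([ 0.581, -0.321,  0.24 ]), array([ 0.512, -0.419,  0.24 ])]
handle ends [array([ 0.584, -0.323,  0.23 ]), array([ 0.514, -0.422,  0.23 ])]
(array([ 0.51173381, -0.41830358,  0.23706044]), np.float64(0.0028190541151360757))
(array([ 0.58367776, -0.32353528,  0.23230236]), np.float64(0.0017985358231696886))
(240, 228) [ 0  9 56]
(338, 183) [  1 126 207]
(440, 160) [ 73  84 173]
(465, 180) [ 72  84 174]
(311, 231) [  8  14 204]
```

```bash
cat > go.py <<'E'
import sys; from h import *
x,y,z,a=map(float,sys.argv[1:5]); s=r.read_state(); M=R.from_quat(s['eef_rot']).as_matrix()
cur=np.degrees(np.arctan2(M[1,1],M[0,1])); t=(cur-a+90)%180-90
az=np.degrees(np.arctan2(y,x))
print(delta([x/1000,y/1000,z/1000]),'turn',round(t,1),'or',round(t-np.sign(t)*180,1),'yaw now',round(cur,1),'j7',round(s['joint_positions'][6],2),'t',round(s['time'],1))
E
python3 go.py 607.5 -0.5 260 3.8; python3 -m crank '[[[0,0,-100,0,1],[0,0,-100,0,1],[0,0,-100,0,1],[0,0,-100,0,1]]]' 40; python3 go.py 607.5 -0.5 260 3.8
```

```text
[-582.3 -451.9  -70.8] turn 69.6 or -110.4 yaw now 73.4 j7 -0.09 t 0.4
time: 0.8
ee_pos: [0.1787, 0.5996, 0.2906]
eef_rot: [0.144, 0.99, 0.001, 0.0]
ft_force: [0.5, -0.1, -0.3]
width: 0.0867
grip_force: 0.0
[-582.4 -452.6   29.3] turn 69.6 or -110.4 yaw now 73.4 j7 -0.09 t 0.8
```

```bash
python3 -m crank '[[[-582,-452,29,70,1],[-582,-452,29,70,1],[-582,-452,29,70,1],[-582,-452,29,70,1],[-582,-452,29,70,1],[-582,-452,29,70,1],[-582,-452,29,70,1],[-582,-452,29,70,1],[-582,-452,29,70,1],[-582,-452,29,70,1],[-582,-452,29,70,1],[-582,-452,29,70,1],[-582,-452,29,70,1],[-582,-452,29,70,1],[-582,-452,29,70,1],[-582,-452,29,70,1],[-582,-452,29,70,1],[-582,-452,29,70,1],[-582,-452,29,70,1],[-582,-452,29,70,1]]]'; python3 go.py 607.5 -0.5 90 3.8; python3 -c "
from h import *
cam('wrist','w1.png')"
```

```text
time: 2.8
ee_pos: [0.6069, 0.0006, 0.2603]
eef_rot: [0.685, 0.728, 0.0, -0.0]
ft_force: [0.2, 0.6, 1.0]
width: 0.0867
grip_force: 0.0
[ -1.3   0.5 170.3] turn -0.3 or 179.7 yaw now 3.5 j7 0.11 t 2.8
```

View pics/w1.png

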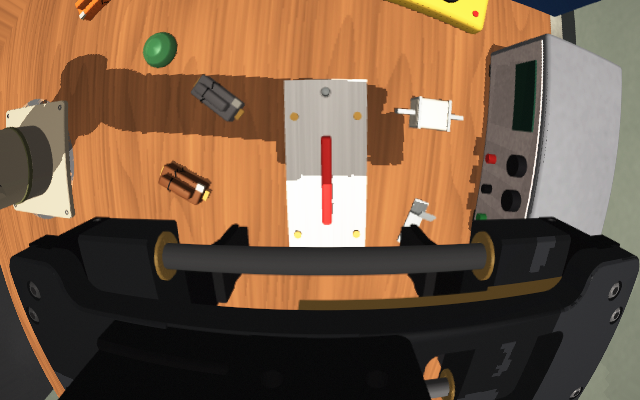

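Wrist view: the red bar runs vertically from (326,137) to (327,224), midway between the fingers at columns 235 and 415. It's aligned, so I'll descend and grip.

```bash
python3 -m crank '[[[0,0,50,0,1],[0,0,100,0,1],[0,0,140,0,1],[0,0,160,0,1],[0,0,170,0,1],[0,0,170,0,1],[0,0,170,0,1],[0,0,170,0,-1],[0,0,170,0,-1],[0,0,170,0,-1],[0,0,170,0,-1],[0,0,170,0,-1],[0,0,170,0,-1],[0,0,170,0,-1],[0,0,170,0,-1],[0,0,170,0,-1]]]' 60
```

```text
time: 4.45
ee_pos: [0.6071, -0.0005, 0.0902]
eef_rot: [0.686, 0.728, 0.0, -0.0]
ft_force: [-0.0, 0.2, -0.3]
width: 0.0228
grip_force: 0.0
```

Still closing; hold, then lift.

```bash
python3 -m crank '[[[0,0,0,0,-1],[0,0,0,0,-1],[0,0,0,0,-1],[0,0,0,0,-1],[0,0,0,0,-1],[0,0,0,0,-1]]]' 60
```

```text
time: 5.05
ee_pos: [0.6072, -0.0005, 0.0902]
eef_rot: [0.686, 0.728, 0.0, -0.0]
ft_force: [0.4, 0.8, -0.1]
width: 0.0007
grip_force: 0.0
```

```bash
python3 -m crank '[[[0,0,-3,0,-1],[0,0,-6,0,-1],[0,0,-9,0,-1],[0,0,-12,0,-1],[0,0,-14,0,-1],[0,0,-16,0,-1],[0,0,-18,0,-1],[0,0,-20,0,-1],[0,0,-20,0,-1]]]'
```

```text
time: 5.95
ee_pos: [0.6073, -0.0005, 0.1105]
eef_rot: [0.686, 0.728, 0.0, 0.0]
ft_force: [0.4, 0.5, -0.8]
width: 0.0002
grip_force: 0.0
```

The fingers closed on nothing. I'll check where the bar is before moving again.

Run:
```python
from h import *
c=cam('wrist','w2.png'); t=cam('top'); s=cam('scene','s2.png')
i=s['image'][190:310,190:360]; cv2.imwrite('pics/c3.png',cv2.cvtColor(cv2.resize(i,None,fx=4,fy=4,interpolation=cv2.INTER_CUBIC),cv2.COLOR_RGB2BGR))
p=r.read_state()['ee_pos']
print('tcp in scene',proj(s,p),'top',proj(t,p))
for q in ((.607,-.05,.114),(.607,.05,.114)): print(proj(s,q),proj(t,q))
```

```text
tcp in scene (np.float64(273.6951039540512), np.float64(233.34446680274374)) top (np.float64(337.62150462152186), np.float64(182.09686537532596))
(np.float64(259.91611517135806), np.float64(225.18760022209798)) (np.float64(351.63588669188596), np.float64(181.77341093225982))
(np.float64(287.9893302648421), np.float64(240.0709908958021)) (np.float64(323.4208032820703), np.float64(181.9306307579172))
```

View pics/c3.png

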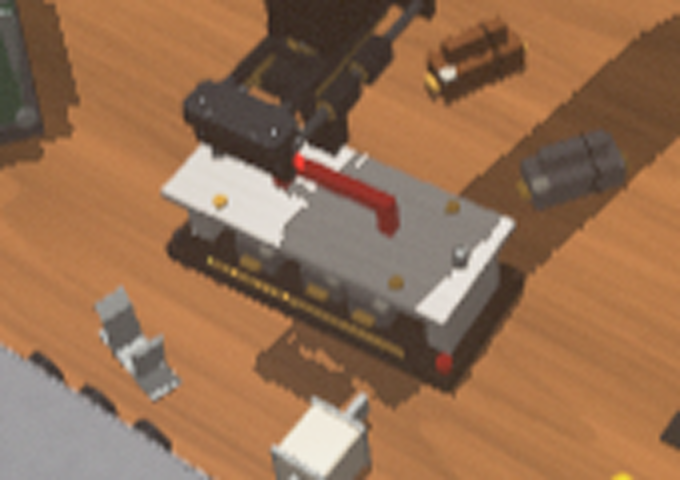

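The scene crop shows the closed fingers at about (325,140), behind the bar. The bar is visible and unobstructed from (300,160) to (390,215). I'll check the wrist view.

View pics/w2.png

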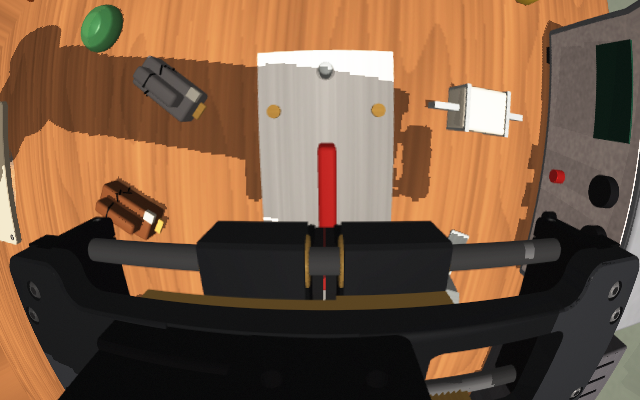

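```bash
python3 m.py | head -3
python3 - <<'E'
from h import *
# bar ends in the first wrist picture w1 (pose then), by triangulating with height .114
c=cam('wrist'); print(c['eye'],np.round(rot(c),3).tolist())
im=c['image']; hsv=cv2.cvtColor(im,cv2.COLOR_RGB2HSV); H,S,V=[hsv[...,i] for i in range(3)]
m=((S>120)&(V>60)&((H<7)|(H>172))).astype(np.uint8); m[:, :200]=0; m[:,450:]=0
k=max(cv2.findContours(m,0,1)[0],key=cv2.contourArea); x,y,w,h=cv2.boundingRect(k); print(x,y,w,h)
for u,v in ((x,y+2),(x+w,y+2),(x,y+h-2),(x+w,y+h-2)): print(np.round(plane(c,u,v,.114,True),4))
p=r.read_state()['ee_pos'];d=rot(c).T@(p-c['eye']);th=np.arctan2(np.hypot(d[0],d[1]),d[2]);k=th*f(c)/np.hypot(d[0],d[1]);print('tcp at',d[0]*k+c['cx'],d[1]*k+c['cy'])
E
```

```text
plate [625.6 -49.8] [179.7 146.5] long axis deg 11.8
[0.60335639 0.06559953 0.3053703 ] [[0.998, 0.058, 0.013], [0.059, -0.968, -0.244], [-0.002, 0.244, -0.97]]
318 143 19 85
[0.6002 0.0514 0.114 ]
[0.6119 0.0521 0.114 ]
[ 0.6031 -0.0011  0.114 ]
[ 6.155e-01 -3.000e-04  1.140e-01]
tcp at 324.06868102816264 223.5220288735201Traceback (most recent call last):
  File "m.py", line 19, in <module>
    pr('bar',rect(best(red,(310,170,365,195)),.114))
                  ~~~~^^^^^^^^^^^^^^^^^^^^^^^
  File "m.py", line 6, in best
    k=cv2.findContours(m,cv2.RETR_EXTERNAL,cv2.CHAIN_APPROX_NONE)[0]; return max(k,key=cv2.contourArea)
                                                                             ~~~^^^^^^^^^^^^^^^^^^^^^^^
ValueError: max() iterable argument is empty
```

Run:
```python
from h import *
a=cv2.imread('pics/w2.png')[130:310,250:400]; b=cv2.imread('pics/w1.png')[130:310,190:460]
a=cv2.resize(a,None,fx=3,fy=3,interpolation=cv2.INTER_CUBIC); b=cv2.resize(b,(340,227))
o=np.zeros((540,800,3),np.uint8); o[:540,:450]=a; o[:227,455:795]=b
cv2.imwrite('pics/c4.png',np.clip(o.astype(float)*1.6,0,255).astype(np.uint8))
```

```text
(no output)
```

View pics/c4.png

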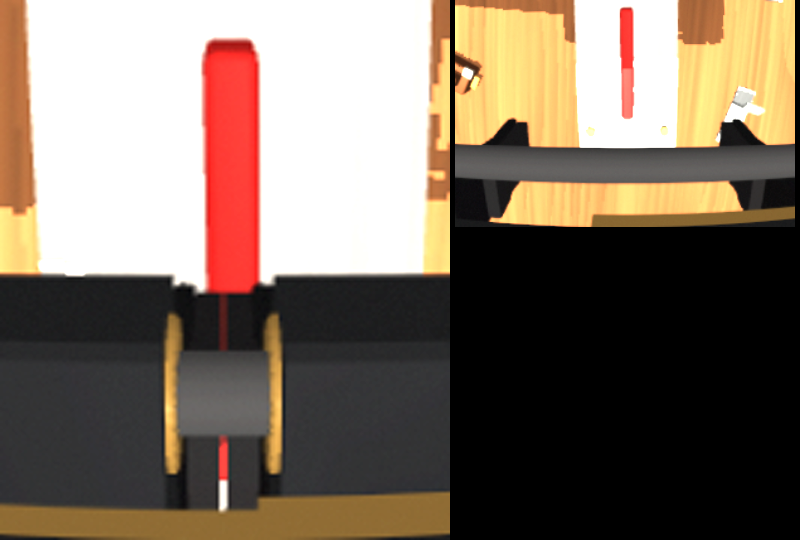

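The enlargement shows the fingers shut just above the bar: the red shows only through the thin slit at (222,300-480). So the real fingertips sit about 25–30 mm higher than the reading implies. I'll touch the bar top gently with the closed fingers to find the offset.

```bash
python3 -m crank '[[[0,0,10,0,-1],[0,0,18,0,-1],[0,0,21,0,-1],[0,0,22,0,-1],[0,0,22,0,-1]]]' | tee -a log | grep -E "pos|ft"; for i in 1; do python3 -m crank '[[[0,0,1,0,-1],[0,0,2,0,-1],[0,0,2,0,-1]]]' | grep -E "pos|ft"; done
```

```text
ee_pos: [0.6071, -0.0005, 0.088]
ft_force: [-0.2, 0.5, -0.5]
ee_pos: [0.6072, -0.0005, 0.0862]
ft_force: [-0.1, -0.2, 0.4]
```

```bash
python3 -m crank '[[[0,0,1,0,-1],[0,0,2,0,-1],[0,0,2,0,-1]]]' | grep -E "pos|ft"; python3 -m crank '[[[0,0,1,0,-1],[0,0,1,0,-1]]]' | grep -E "pos|ft"
```

```text
ee_pos: [0.6071, -0.0005, 0.0841]
ft_force: [0.5, 0.2, -0.4]
ee_pos: [0.6071, -0.0005, 0.0831]
ft_force: [0.4, -0.9, 0.2]
```

```bash
for i in 1; do python3 -m crank '[[[0,0,1,0,-1],[0,0,2,0,-1],[0,0,2,0,-1]]]' | grep -E "pos|ft";  python3 -m crank '[[[0,0,1,0,-1],[0,0,2,0,-1],[0,0,2,0,-1]]]' | grep -E "pos|ft"; done
```

```text
ee_pos: [0.6072, -0.0005, 0.0813]
ft_force: [-0.6, -0.1, 1.9]
ee_pos: [0.6073, -0.0004, 0.0811]
ft_force: [-9.4, 1.0, 19.9]
```

```bash
python3 -m crank '[[[0,0,1,0,-1],[0,0,2,0,-1],[0,0,2,0,-1]]]' | grep -E "pos|ft"; python3 -c "
from h import *
c=cam('wrist','w3.png');print(c['eye'])
s=cam('scene','s3.png');t=cam('top','t3.png');p=r.read_state()['ee_pos'];print(proj(s,p),proj(t,p))
a=s['image'][200:270,230:330];b=c['image'][130:310,250:400]
o=np.zeros((540,800,3),np.uint8);o[:,:450]=cv2.resize(b,None,fx=3,fy=3);o[:238,455:795]=cv2.resize(a,(340,238),interpolation=cv2.INTER_CUBIC)
cv2.imwrite('pics/c5.png',np.clip(o[...,::-1]*1.4,0,255).astype(np.uint8))"
```

```text
ee_pos: [0.6074, -0.0004, 0.081]
ft_force: [-17.4, 0.9, 36.8]
[0.60345435 0.06524112 0.27638567]
(np.float64(274.514425815348), np.float64(239.87688583935042)) (np.float64(337.3171454170421), np.float64(184.04166059978866))
```

View pics/c5.png

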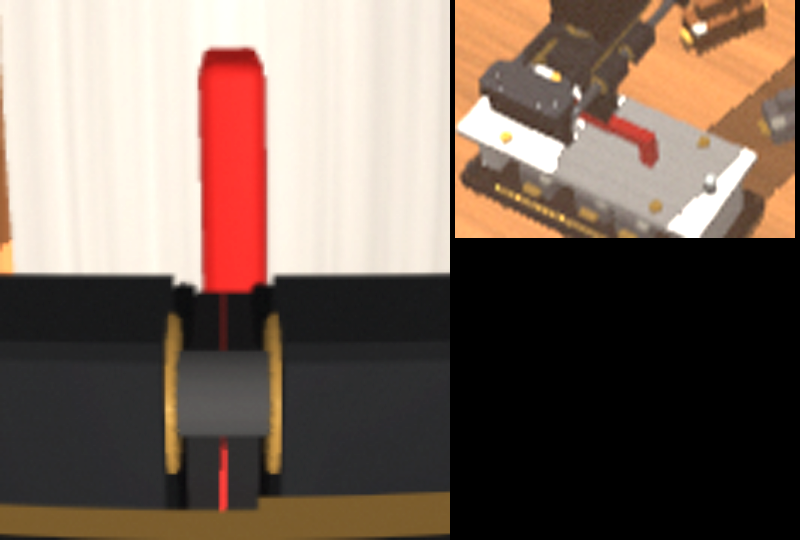

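Contact at a reading of z=0.081 with the bar top at 0.114, so the tips are 33 mm above the reported TCP. I'll back up, open, and grip with the reading at about 0.056.

```bash
python3 -m crank '[[[0,0,-20,0,-1],[0,0,-30,0,1],[0,0,-30,0,1],[0,0,-30,0,1],[0,0,-30,0,1],[0,0,-30,0,1],[0,0,-30,0,1],[0,0,-30,0,1],[0,0,-30,0,1],[0,0,-30,0,1],[0,0,-30,0,1],[0,0,-30,0,1],[0,0,-10,0,1],[0,0,5,0,1],[0,0,13,0,1],[0,0,17,0,1],[0,0,20,0,1],[0,0,20,0,1],[0,0,20,0,1]]]' 60; python3 go.py 607.5 -0.5 56 3.8
```

```text
time: 10.45
ee_pos: [0.6075, -0.0005, 0.0577]
eef_rot: [0.686, 0.728, 0.0, 0.0]
ft_force: [-0.1, -0.2, 0.3]
width: 0.0873
grip_force: 0.0
[-0.  -0.   1.7] turn -0.4 or 179.6 yaw now 3.4 j7 0.17 t 10.4
```

```bash
python3 -m crank '[[[0,0,1,0,-1],[0,0,1,0,-1],[0,0,1,0,-1],[0,0,1,0,-1],[0,0,1,0,-1],[0,0,1,0,-1],[0,0,1,0,-1],[0,0,1,0,-1],[0,0,1,0,-1],[0,0,1,0,-1],[0,0,1,0,-1],[0,0,1,0,-1],[0,0,1,0,-1],[0,0,1,0,-1],[0,0,1,0,-1]]]' 60
```

```text
time: 11.95
ee_pos: [0.6086, -0.0004, 0.0568]
eef_rot: [0.686, 0.728, 0.001, 0.001]
ft_force: [5.2, 0.3, -0.6]
width: 0.0112
grip_force: 60.0
```

Gripped (width 11 mm, 60 N). Slow level lift.

```bash
python3 -m crank '[[[1,1,-3,0,-1],[1,1,-6,0,-1],[1,1,-9,0,-1],[1,1,-11,0,-1],[1,1,-13,0,-1],[1,1,-15,0,-1],[1,1,-17,0,-1],[1,1,-20,0,-1],[1,1,-24,0,-1],[1,1,-28,0,-1],[1,1,-32,0,-1],[1,1,-36,0,-1],[1,1,-40,0,-1],[1,1,-40,0,-1],[1,1,-40,0,-1]]]'
```

```text
time: 13.45
ee_pos: [0.6081, 0.0006, 0.0963]
eef_rot: [0.686, 0.728, 0.0, -0.0]
ft_force: [0.1, 0.0, -4.5]
width: 0.0113
grip_force: 59.9
```

```bash
python3 -m crank '[[[0,0,-20,0,-1],[0,0,-40,0,-1],[0,0,-60,0,-1],[0,0,-60,0,-1]]]' | grep -E "ft|width|pos"; python3 go.py 460.5 346 155 88.7; python3 -c "
from h import *
c=cam('scene','s4.png')"
```

```text
ee_pos: [0.6096, 0.0004, 0.1587]
ft_force: [-0.4, -0.1, -5.8]
width: 0.0114
[ 353.8 -128.5    3.3] turn -85.3 or 94.7 yaw now 3.4 j7 0.13 t 13.8
```

View pics/s4.png

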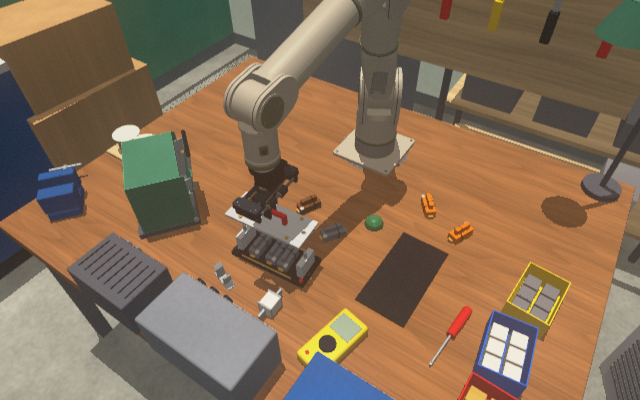

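The plate is lifted and level at (272,222). Carriers stand in the fixture near (258,247), (273,254) and (289,262). Carrying the plate to the mat.

```bash
python3 -m crank '[[[10,-4,0,-4,-1],[35,-13,0,-9,-1],[60,-22,0,-15,-1],[85,-31,0,-21,-1],[110,-40,0,-27,-1],[135,-49,0,-33,-1],[160,-58,0,-39,-1],[185,-67,0,-45,-1],[210,-76,0,-51,-1],[235,-85,0,-57,-1],[260,-94,0,-63,-1],[285,-103,0,-69,-1],[305,-111,0,-74,-1],[325,-118,0,-79,-1],[340,-123,0,-83,-1],[350,-127,0,-85,-1],[354,-128,0,-85,-1],[354,-128,0,-85,-1],[354,-128,0,-85,-1],[354,-128,0,-85,-1]]]'; python3 go.py 460.5 346 -9 88.7
```

```text
time: 15.9
ee_pos: [0.4599, 0.3454, 0.1562]
eef_rot: [0.015, 1.0, -0.0, 0.0]
ft_force: [0.1, 0.2, -5.2]
width: 0.0113
grip_force: 59.9
[ -0.5   0.7 165.2] turn -0.4 or 179.6 yaw now 88.3 j7 0.85 t 15.9
```

```bash
python3 -m crank '[[[0,1,20,0,-1],[0,1,40,0,-1],[0,1,60,0,-1],[0,1,80,0,-1],[0,1,100,0,-1],[0,1,120,0,-1],[0,1,135,0,-1],[0,1,145,0,-1],[0,1,152,0,-1],[0,1,156,0,-1],[0,1,159,0,-1],[0,1,161,0,-1],[0,1,161,0,-1],[0,1,161,0,-1]]]'|grep -E "ft|pos|wid"
```

```text
ee_pos: [0.4596, 0.3476, -0.0044]
ft_force: [0.7, 0.1, -5.5]
width: 0.0116
```

```bash
python3 -m crank '[[[0,0,1,0,-1],[0,0,2,0,-1],[0,0,3,0,-1],[0,0,3,0,-1]]]'|grep -E "ft|pos|wid"
```

```text
ee_pos: [0.4593, 0.3473, -0.0079]
ft_force: [1.2, -0.2, -5.5]
width: 0.0112
```

```bash
python3 -m crank '[[[0,0,1,0,-1],[0,0,1,0,-1]]]'|grep -E "ft|pos|wid"; python3 -m crank '[[[0,0,1,0,-1],[0,0,1,0,-1]]]'|grep -E "ft|pos|wid"
```

```text
ee_pos: [0.4595, 0.3475, -0.0086]
ft_force: [0.2, 1.0, -2.6]
width: 0.0114
ee_pos: [0.4595, 0.3476, -0.0087]
ft_force: [-3.7, -4.3, 7.9]
width: 0.0114
```

Touched down. Release and rise.

```bash
python3 -m crank '[[[0,0,0,0,1],[0,0,0,0,1],[0,0,0,0,1],[0,0,0,0,1],[0,0,0,0,1],[0,0,0,0,1],[0,0,0,0,1],[0,0,0,0,1],[0,0,0,0,1],[0,0,0,0,1],[0,0,-30,0,1],[0,0,-80,0,1],[0,0,-130,0,1],[0,0,-180,0,1],[0,0,-220,0,1],[0,0,-250,0,1],[0,0,-250,0,1]]]' 40; python3 go.py 548 -371 290 143
python3 - <<'E'
from h import *
s=cam('scene','s5.png'); im=s['image']
# carriers in fixture: enlarged crop
i=im[190:310,200:460]; cv2.imwrite('pics/c6.png',cv2.cvtColor(cv2.resize(i,(780,360),interpolation=cv2.INTER_CUBIC),cv2.COLOR_RGB2BGR))
cam('top','t5.png')
E
```

```text
time: 19.8
ee_pos: [0.461, 0.3486, 0.2452]
eef_rot: [0.014, 1.0, 0.003, 0.003]
ft_force: [-0.3, -0.4, 1.1]
width: 0.0868
grip_force: 0.0
[-107.5 -716.6  -48.2] turn -54.6 or 125.4 yaw now 88.4 j7 0.85 t 19.8
```

```bash
python3 -m crank '[[[-5,-36,-5,6,0],[-11,-72,-10,12,0],[-16,-108,-15,18,0],[-22,-144,-20,25,0],[-27,-180,-25,32,0],[-32,-216,-30,39,0],[-38,-252,-35,46,0],[-43,-288,-40,53,0],[-49,-324,-45,60,0],[-54,-360,-48,67,0],[-59,-396,-48,74,0],[-65,-432,-48,81,0],[-70,-468,-48,88,0],[-76,-504,-48,95,0],[-81,-540,-48,102,0],[-86,-576,-48,109,0],[-92,-612,-48,116,0],[-97,-648,-48,122,0],[-103,-684,-48,125,0],[-107,-717,-48,125,0]]]'; python3 -m crank '[[[0,0,0,0,0],[0,0,0,0,0],[0,0,0,0,0]]]'; python3 go.py 548 -371 191 143.2
```

```text
time: 21.9
ee_pos: [0.546, -0.3736, 0.286]
eef_rot: [0.894, 0.448, -0.001, -0.001]
ft_force: [0.9, -0.1, 0.3]
width: 0.0435
grip_force: 0.0
time: 22.2
ee_pos: [0.5465, -0.3712, 0.2873]
eef_rot: [0.893, 0.45, -0.0, -0.001]
ft_force: [0.0, -0.2, 0.2]
width: 0.0435
grip_force: 0.0
[ 1.1  1.2 96.3] turn 0.3 or -179.7 yaw now -36.5 j7 0.12 t 22.2
```

Run:
```python
from h import *
c=cam('wrist','w6.png'); print(c['eye'])
a=cv2.resize(cv2.imread('pics/c6.png'),(520,240)); b=cv2.imread('pics/w6.png')
t=cv2.imread('pics/t5.png')[180:280,200:420]
o=np.zeros((600,800,3),np.uint8); o[:350,:560]=cv2.resize(b,(560,350)); o[355:595,:520]=a; o[355:482,522:800]=cv2.resize(t,(278,127)); cv2.imwrite('pics/c7.png',o)
```

```text
[ 0.58660734 -0.31840512  0.48258872]
```

View pics/c7.png

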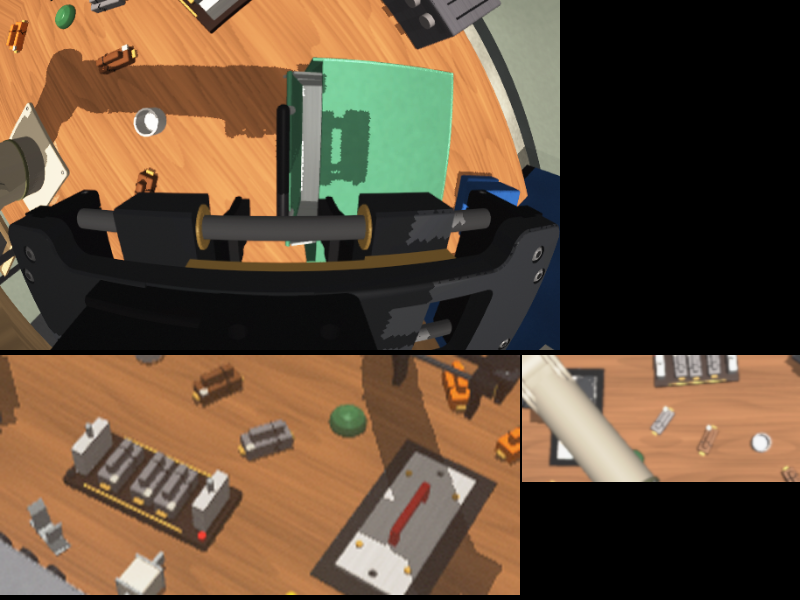

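The plate lies centred on the mat, three carriers stand in the fixture at (120,462), (150,475) and (178,490), and the bin handle at (283,160) is midway between the fingers at (238,330). Descending onto the handle.

```bash
python3 -m crank '[[[1,1,40,0,0],[1,1,65,0,0],[1,1,80,0,0],[1,1,88,0,0],[1,1,94,0,0],[1,1,94,0,0]]]' | grep -E "ft|pos"; python3 -m crank '[[[0,0,0,0,-1],[0,0,0,0,-1],[0,0,0,0,-1],[0,0,0,0,-1],[0,0,0,0,-1],[0,0,0,0,-1],[0,0,0,0,-1],[0,0,0,0,-1],[0,0,0,0,-1],[0,0,0,0,-1]]]' 25
```

```text
ee_pos: [0.5479, -0.372, 0.1944]
ft_force: [-0.6, -0.4, 0.7]
time: 23.85
ee_pos: [0.5477, -0.3722, 0.1944]
eef_rot: [0.893, 0.449, 0.0, 0.0]
ft_force: [-1.8, 1.1, 4.6]
width: 0.0115
grip_force: 25.0
```

```bash
python3 -m crank '[[[0,-6,1,0,-1],[0,-13,2,0,-1],[0,-23,5,0,-1],[0,-33,8,0,-1],[0,-44,11,0,-1],[0,-54,15,0,-1],[0,-63,19,0,-1],[0,-73,24,0,-1],[0,-73,24,0,-1]]]'
```

```text
time: 24.75
ee_pos: [0.4894, -0.3282, 0.1705]
eef_rot: [0.893, 0.45, 0.001, 0.0]
ft_force: [0.5, 0.3, 3.1]
width: 0.0109
grip_force: 25.0
```

```bash
python3 -m crank '[[[0,-9,5,0,-1],[0,-18,11,0,-1],[0,-27,18,0,-1],[0,-35,24,0,-1],[0,-42,30,0,-1],[0,-48,36,0,-1],[0,-50,38,0,-1],[0,-50,38,0,-1]]]'
```

```text
time: 25.55
ee_pos: [0.4491, -0.2978, 0.1324]
eef_rot: [0.893, 0.45, 0.001, -0.001]
ft_force: [-2.7, 5.3, 7.6]
width: 0.011
grip_force: 25.0
```

```bash
python3 -m crank '[[[0,0,0,0,0],[0,0,0,0,0],[0,0,0,0,0],[0,0,0,0,0],[0,0,0,0,0],[0,0,0,0,0],[0,0,0,0,0],[0,0,-20,0,0],[0,0,-60,0,0.3],[0,0,-110,0,0.3],[0,0,-150,0,0.3],[0,0,-170,0,0.3],[0,0,-170,0,0.3]]]'
python3 - <<'E'
from h import *
t=cam('top','t6.png'); s=cam('scene','s6.png')
o=np.zeros((590,800,3),np.uint8)
o[:360,:800]=cv2.resize(t['image'][130:290,190:545],(800,360),interpolation=cv2.INTER_CUBIC)
o[365:590,:450]=cv2.resize(s['image'][110:310,100:500],(450,225))
cv2.imwrite('pics/c8.png',o[...,::-1])
E
```

```text
time: 26.85
ee_pos: [0.45, -0.2997, 0.3051]
eef_rot: [0.893, 0.449, 0.002, 0.002]
ft_force: [0.2, 0.8, -0.5]
width: 0.0562
grip_force: 0.0
```

View pics/c8.png

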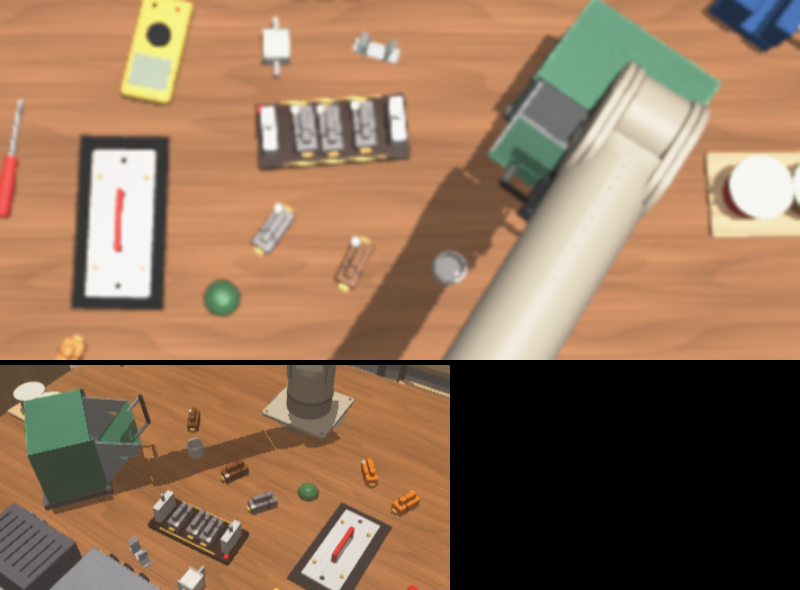

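The bin is open with its mouth visible in the scene inset. The carriers in the fixture are at crop (306,127), (332,125) and (364,123); the loose grey one is at (272,228). Measuring them all.

```bash
cat > car.py <<'E'
from h import *
c=cam('top'); im=c['image']; hsv=cv2.cvtColor(im,cv2.COLOR_RGB2HSV).astype(int); S,V=hsv[...,1],hsv[...,2]
def comps(box,zt,th):
    x0,y0,x1,y1=box; m=((S<60)&(V>th))[y0:y1,x0:x1].astype(np.uint8)
    n,l,st,ce=cv2.connectedComponentsWithStats(m)
    for k in range(1,n):
        if st[k,4]<40: continue
        v,u=np.where(l==k); P=np.array([plane(c,a+x0,b+y0,zt)[:2] for a,b in zip(u,v)],np.float32)*1000
        q=cv2.minAreaRect(P); b=cv2.boxPoints(q); e=[b[1]-b[0],b[2]-b[1]]; L=max(e,key=np.linalg.norm)
        print(th,np.round(ce[k]+[x0,y0],1),'c',np.round(q[0],1),'mean',np.round(P.mean(0),1),np.round(q[1],0),'deg',round(float(np.degrees(np.arctan2(L[1],L[0]))%180),1))
if __name__=='__main__':
    for th in (90,120,140): comps((300,170,375,206),.05,th)
    comps((298,212,327,250),.033,60)
    print(hsv[184:190:2,318:362,2])
E
python3 car.py
```

```text
90 [358.2 185.5] c [609.6 -73.8] mean [609.4 -78.2] [ 95. 102.] deg 179.7
90 [309.5 189.4] c [595.6 100.1] mean [595.7 100.4] [95. 33.] deg 4.6
90 [331.1 187.1] c [603.4  20. ] mean [604.   21.3] [ 85. 103.] deg 92.6
120 [365.9 182.3] c [ 620.9 -106.8] mean [ 621.1 -106.8] [80. 27.] deg 4.1
120 [351.3 184.4] c [613.4 -52.7] mean [613.8 -53.1] [77. 38.] deg 6.8
120 [309.2 186.9] c [604.8 101.7] mean [605.  101.6] [77. 29.] deg 5.5
120 [330.6 186.1] c [606.4  24.9] mean [607.5  23.1] [78. 83.] deg 94.2
140 [366.  182.2] c [ 622.3 -107. ] mean [ 621.6 -107.2] [77. 26.] deg 4.1
140 [351.3 184.2] c [613.8 -52.3] mean [614.2 -53.1] [76. 36.] deg 6.8
140 [308.9 186.7] c [606.5 102.8] mean [605.8 102.6] [73. 26.] deg 4.1
140 [324.8 186.2] c [607.   44.5] mean [607.4  44.4] [76. 34.] deg 8.1
140 [336.1 185.7] c [608.5   3.3] mean [608.8   2.8] [79. 36.] deg 7.1
60 [310.8 231.3] c [443.4  96.1] mean [442.9  96.5] [35. 75.] deg 146.5
[[ 91  93 136 164 149 150 174 184 181 188 185 142  90 107 166 180 157 168
  186 186 175 176 156 121 101  97  97  93 103 153 173 149 149 169 174 171
  183 180 144 109 100  95  75  64]
 [ 91  82 113 159 152 136 159 177 181 187 187 150 100 101 159 176 150 154
  174 180 174 182 177 141 108  98  98  94  98 141 168 142 122 151 169 173
  181 177 141 107 101  97  81  67]
 [ 95  89 109 162 173 148 158 174 173 164 170 160 125 106 147 166 141 136
  161 174 169 170 167 133 104  98  99  94  85 107 133 125 129 171 191 187
  170 160 131 104 102 102  96  79]]
```

```bash
python3 go.py 613.5 -52.5 130 -85; python3 -m crank '[[[0,0,-20,0,-0.31],[0,0,-20,0,-0.31]]]' 30 >/dev/null;  python3 go.py 613.5 -52.5 130 -85
```

```text
[295.9 -14.2 171.1] turn 48.4 or -131.6 yaw now -36.6 j7 -0.05 t 27.0
[295.9 -15.2 192.7] turn 48.4 or -131.6 yaw now -36.6 j7 -0.05 t 27.2
```

```bash
python3 -m crank '[[[40,-2,0,8,-0.31],[90,-5,0,16,-0.31],[140,-8,0,24,-0.31],[190,-10,0,32,-0.31],[240,-13,30,40,-0.31],[275,-15,70,48,-0.31],[296,-15,110,48,-0.31],[296,-15,150,48,-0.31],[296,-15,180,48,-0.31],[296,-15,193,48,-0.31],[296,-15,193,48,-0.31],[296,-15,193,48,-0.31]]]' |grep -E "pos|ft"; python3 go.py 613.5 -52.5 14 -85
python3 - <<'E'
from h import *
c=cam('wrist','w8.png')
b=c['image'].copy()
d=rot(c).T@(np.array([.6135,-.0525,.064])-c['eye']);th=np.arctan2(np.hypot(d[0],d[1]),d[2]);k=th*f(c)/np.hypot(d[0],d[1]);print(d[0]*k+c['cx'],d[1]*k+c['cy'])
E
```

```text
ee_pos: [0.6139, -0.0528, 0.1304]
ft_force: [-0.3, 0.6, 0.4]
[ -0.6  -0.3 116.4] turn 0.4 or -179.6 yaw now -84.6 j7 -1.23 t 28.4
323.3391489780786 199.51708365093594
```

View pics/w8.png

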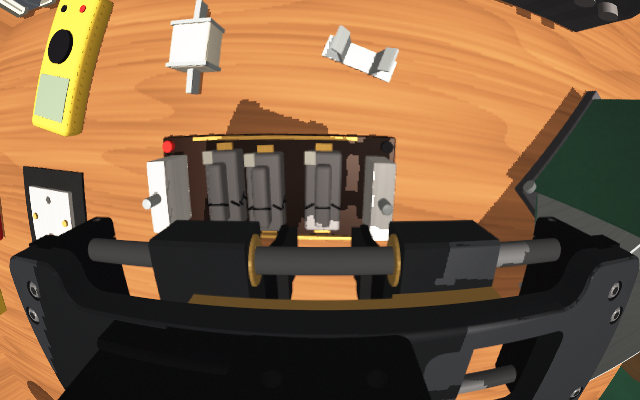

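Wrist view: carrier C is at column 323 (rows 150–235), centred between the fingers (290, 362). The other two are at columns 224 and 265. Descend and grip.

```bash
python3 -m crank '[[[0,0,40,0,-0.31],[0,0,75,0,-0.31],[0,0,95,0,-0.31],[0,0,105,0,-0.31],[0,0,112,0,-0.31],[0,0,116,0,-0.31],[0,0,116,0,-0.31],[0,0,116,0,-1],[0,0,116,0,-1],[0,0,116,0,-1],[0,0,116,0,-1],[0,0,116,0,-1],[0,0,116,0,-1]]]'; python3 -m crank '[[[0,0,-20,0,-1],[0,0,-60,0,-1],[0,0,-110,0,-1],[0,0,-160,0,-1],[0,0,-210,0,-1],[0,0,-230,0,-1],[0,0,-230,0,-1]]]'; python3 go.py 563 -340 230 -36.8
```

```text
time: 29.75
ee_pos: [0.6136, -0.0521, 0.0136]
eef_rot: [0.999, 0.047, 0.0, -0.0]
ft_force: [-0.8, 0.5, 4.5]
width: 0.0139
grip_force: 30.0
time: 30.45
ee_pos: [0.6148, -0.0528, 0.2465]
eef_rot: [0.999, 0.047, 0.003, -0.0]
ft_force: [0.2, -0.7, -2.8]
width: 0.014
grip_force: 30.0
[-78.6 281.1  16.2] turn -47.8 or 132.2 yaw now -84.6 j7 -1.27 t 30.4
```

```bash
python3 -m crank '[[[-10,30,0,-6,-1],[-20,65,0,-14,-1],[-30,105,2,-22,-1],[-42,150,4,-30,-1],[-54,195,8,-38,-1],[-66,235,12,-44,-1],[-75,265,16,-48,-1],[-79,281,16,-48,-1],[-79,281,40,-48,-1],[-79,281,70,-48,-1],[-79,281,90,-48,-1],[-79,281,94,-48,-1],[-79,281,94,-48,-1]]]'; python3 -m crank '[[[0,0,0,0,-0.2],[0,0,0,0,-0.2],[0,0,0,0,-0.2],[0,0,0,0,-0.2],[0,0,0,0,-0.2],[0,0,0,0,-0.2],[0,0,-40,0,-0.2],[0,0,-90,0,-0.31],[0,0,-100,0,-0.31],[0,0,-100,0,-0.31]]]';  python3 go.py 608.5 3 250 -85
```

```text
time: 31.75
ee_pos: [0.5605, -0.3391, 0.148]
eef_rot: [0.893, 0.449, -0.001, -0.001]
ft_force: [-0.5, -0.5, -0.5]
width: 0.0135
grip_force: 30.0
time: 32.75
ee_pos: [0.5619, -0.3403, 0.2514]
eef_rot: [0.893, 0.449, 0.001, 0.002]
ft_force: [-0.5, 0.7, -2.0]
width: 0.0305
grip_force: 0.0
[ 303.3 -167.3    1. ] turn 48.4 or -131.6 yaw now -36.6 j7 0.04 t 32.8
```

```bash
python3 -m crank '[[[30,-17,0,8,-0.31],[75,-41,0,16,-0.31],[120,-66,0,24,-0.31],[165,-91,0,32,-0.31],[210,-116,0,40,-0.31],[250,-138,0,48,-0.31],[285,-157,10,48,-0.31],[303,-167,40,48,-0.31],[303,-167,80,48,-0.31],[303,-167,110,48,-0.31],[303,-167,120,48,-0.31],[303,-167,120,48,-0.31],[303,-167,120,48,-0.31]]]' |grep -E "pos|ft"; python3 go.py 608.5 3 14 -85; python3 car.py | grep -E "^140|^60"
```

```text
ee_pos: [0.6083, 0.0031, 0.1302]
ft_force: [0.4, -0.0, 0.1]
[1.000e-01 1.000e-01 1.162e+02] turn 0.4 or -179.6 yaw now -84.6 j7 -1.33 t 34.0
140 [337.2 187.6] c [602.6  -4.3] mean [602.1  -1.3] [147. 132.] deg 89.7
140 [308.7 186.6] c [606.5 103.4] mean [606.1 103.2] [65. 17.] deg 5.0
140 [366.5 186. ] c [ 609.2 -108.6] mean [ 607.3 -108.8] [26. 49.] deg 179.7
60 [317.3 231.2] c [446.4  84.6] mean [443.2  72.9] [ 87. 136.] deg 179.5
```

```bash
python3 -m crank '[[[0,0,40,0,-0.31],[0,0,75,0,-0.31],[0,0,95,0,-0.31],[0,0,105,0,-0.31],[0,0,112,0,-0.31],[0,0,116,0,-0.31],[0,0,116,0,-0.31],[0,0,116,0,-1],[0,0,116,0,-1],[0,0,116,0,-1],[0,0,116,0,-1],[0,0,116,0,-1],[0,0,116,0,-1]]]'; python3 -m crank '[[[0,0,-20,0,-1],[0,0,-60,0,-1],[0,0,-110,0,-1],[0,0,-160,0,-1],[0,0,-210,0,-1],[0,0,-230,0,-1],[0,0,-230,0,-1]]]'; python3 go.py 521 -396 230 -36.8
```

```text
time: 35.4
ee_pos: [0.608, 0.0036, 0.0136]
eef_rot: [0.999, 0.047, 0.0, -0.0]
ft_force: [0.0, 1.5, 4.6]
width: 0.0132
grip_force: 30.0
time: 36.1
ee_pos: [0.6092, 0.003, 0.2465]
eef_rot: [0.999, 0.047, 0.003, -0.0]
ft_force: [0.5, -0.1, -0.6]
width: 0.0141
grip_force: 30.0
[-125.3  389.    15.7] turn -47.8 or 132.2 yaw now -84.6 j7 -1.37 t 36.1
```

```bash
python3 -m crank '[[[-10,32,0,-5,-1],[-24,75,0,-11,-1],[-40,123,2,-18,-1],[-56,173,4,-25,-1],[-72,223,8,-32,-1],[-88,273,12,-39,-1],[-104,323,16,-45,-1],[-117,363,16,-48,-1],[-125,389,16,-48,-1],[-125,389,40,-48,-1],[-125,389,70,-48,-1],[-125,389,90,-48,-1],[-125,389,94,-48,-1],[-125,389,94,-48,-1]]]'; python3 -m crank '[[[0,0,0,0,-0.2],[0,0,0,0,-0.2],[0,0,0,0,-0.2],[0,0,0,0,-0.2],[0,0,0,0,-0.2],[0,0,0,0,-0.2],[0,0,-40,0,-0.2],[0,0,-90,0,-0.31],[0,0,-100,0,-0.31],[0,0,-100,0,-0.31]]]';  python3 go.py 607 44.5 250 -85;  python3 car.py | grep -E "^140|^60"; python3 -c "
from h import *
cam('scene','s9.png')"
```

```text
time: 37.5
ee_pos: [0.5193, -0.3952, 0.1481]
eef_rot: [0.893, 0.449, -0.001, -0.001]
ft_force: [0.4, 0.6, -1.0]
width: 0.0137
grip_force: 30.0
time: 38.5
ee_pos: [0.5205, -0.3965, 0.2514]
eef_rot: [0.893, 0.449, 0.001, 0.002]
ft_force: [-0.4, -0.1, 0.3]
width: 0.0304
grip_force: 0.0
[ 405.6 -193.6    0.8] turn 48.4 or -131.6 yaw now -36.6 j7 0.16 t 38.5
140 [366.  182.2] c [ 622.3 -107. ] mean [ 621.6 -107.2] [77. 26.] deg 4.1
140 [308.9 186.7] c [606.5 102.8] mean [605.8 102.6] [73. 26.] deg 4.1
140 [324.8 186.1] c [607.2  43.8] mean [607.6  44.2] [76. 34.] deg 9.3
60 [310.8 231.3] c [443.4  96.2] mean [443.   96.3] [35. 75.] deg 146.3
```

B and C are gone from the fixture; A is at (607,44). Next.

```bash
python3 -m crank '[[[30,-14,0,6,-0.31],[75,-36,0,12,-0.31],[120,-57,0,18,-0.31],[165,-79,0,24,-0.31],[210,-100,0,30,-0.31],[255,-122,0,36,-0.31],[300,-143,0,42,-0.31],[345,-165,0,48,-0.31],[385,-184,10,48,-0.31],[405,-194,40,48,-0.31],[405,-194,80,48,-0.31],[405,-194,110,48,-0.31],[405,-194,120,48,-0.31],[405,-194,120,48,-0.31],[405,-194,120,48,-0.31]]]' |grep -E "pos|ft"; python3 go.py 607 44.3 14 -84
```

```text
ee_pos: [0.6062, 0.0449, 0.1302]
ft_force: [0.3, -0.0, 0.1]
[  0.7   0.7 116.2] turn -0.6 or 179.4 yaw now -84.6 j7 -1.4 t 40.1
```

```bash
python3 -m crank '[[[0,0,40,0,-0.31],[0,0,75,0,-0.31],[0,0,95,0,-0.31],[0,0,105,0,-0.31],[0,0,112,0,-0.31],[0,0,116,0,-0.31],[0,0,116,0,-0.31],[0,0,116,0,-1],[0,0,116,0,-1],[0,0,116,0,-1],[0,0,116,0,-1],[0,0,116,0,-1],[0,0,116,0,-1]]]'; python3 -m crank '[[[0,0,-20,0,-1],[0,0,-60,0,-1],[0,0,-110,0,-1],[0,0,-160,0,-1],[0,0,-210,0,-1],[0,0,-230,0,-1],[0,0,-230,0,-1]]]'; python3 go.py 563 -340 230 -36.8
```

```text
time: 41.4
ee_pos: [0.6059, 0.0453, 0.0136]
eef_rot: [0.999, 0.047, 0.0, -0.0]
ft_force: [-1.7, 1.0, 5.2]
width: 0.0139
grip_force: 30.0
time: 42.1
ee_pos: [0.6071, 0.0449, 0.2465]
eef_rot: [0.999, 0.047, 0.003, -0.001]
ft_force: [-0.4, -0.3, -0.6]
width: 0.0138
grip_force: 30.0
[-80.1 379.1  15.7] turn -47.8 or 132.2 yaw now -84.6 j7 -1.44 t 42.1
```

```bash
python3 -m crank '[[[-6,30,0,-5,-1],[-15,73,0,-11,-1],[-25,120,2,-18,-1],[-35,168,4,-25,-1],[-45,216,8,-32,-1],[-55,264,12,-39,-1],[-66,312,16,-45,-1],[-75,354,16,-48,-1],[-80,379,16,-48,-1],[-80,379,40,-48,-1],[-80,379,70,-48,-1],[-80,379,90,-48,-1],[-80,379,94,-48,-1],[-80,379,94,-48,-1]]]'; python3 -m crank '[[[0,0,0,0,-0.2],[0,0,0,0,-0.2],[0,0,0,0,-0.2],[0,0,0,0,-0.2],[0,0,0,0,-0.2],[0,0,0,0,-0.2],[0,0,-40,0,-0.2],[0,0,-90,0,-0.31],[0,0,-100,0,-0.31],[0,0,-100,0,-0.31]]]';  python3 car.py | grep -E "^140|^60"; python3 go.py 443.4 96.2 250 56.2
```

```text
time: 43.5
ee_pos: [0.561, -0.3393, 0.148]
eef_rot: [0.893, 0.449, -0.001, -0.001]
ft_force: [0.5, 0.0, -0.1]
width: 0.0139
grip_force: 30.0
time: 44.5
ee_pos: [0.5624, -0.3405, 0.2514]
eef_rot: [0.893, 0.449, 0.001, 0.002]
ft_force: [0.5, -1.4, -1.4]
width: 0.0304
grip_force: 0.0
140 [366.  182.2] c [ 622.3 -107. ] mean [ 621.6 -107.2] [77. 26.] deg 4.1
140 [308.9 186.6] c [606.5 102.8] mean [606.  102.5] [73. 26.] deg 4.1
60 [310.8 231.3] c [443.4  96.2] mean [443.   96.3] [35. 75.] deg 146.3
[ 279.4 -355.    -0.9] turn 87.2 or -92.8 yaw now -36.6 j7 0.05 t 44.5
```

```bash
python3 -m crank '[[[15,-20,0,-7,0],[42,-53,0,-14,0],[70,-88,0,-22,0],[98,-124,0,-30,0],[126,-160,0,-38,0],[154,-196,0,-46,0],[182,-232,0,-54,0],[210,-268,0,-62,0],[238,-304,0,-70,0],[262,-333,0,-78,0],[279,-355,10,-86,0],[279,-355,40,-93,0],[279,-355,80,-93,0],[279,-355,110,-93,0],[279,-355,120,-93,0],[279,-355,120,-93,0],[279,-355,120,-93,0]]]' |grep -E "pos|ft"; python3 go.py 443.4 96.2 -2 56.3
python3 - <<'E'
from h import *
c=cam('wrist','wd.png')
for p in ((.4434,.0962,.048),(.4434+.028*np.cos(np.radians(146)),.0962+.028*np.sin(np.radians(146)),.048),(.4434-.028*np.cos(np.radians(146)),.0962-.028*np.sin(np.radians(146)),.048)):
    d=rot(c).T@(np.array(p)-c['eye']);th=np.arctan2(np.hypot(d[0],d[1]),d[2]);k=th*f(c)/np.hypot(d[0],d[1]);print(d[0]*k+c['cx'],d[1]*k+c['cy'])
E
```

```text
ee_pos: [0.4434, 0.0962, 0.13]
ft_force: [-0.8, 0.6, 0.7]
[ 1.00e-01 -0.00e+00  1.32e+02] turn 0.1 or -179.9 yaw now 56.4 j7 0.67 t 46.2
324.22621073848035 195.1404022440692
324.4532147925693 164.96146009820134
324.00771813999165 223.9789919329062
```

View pics/wd.png

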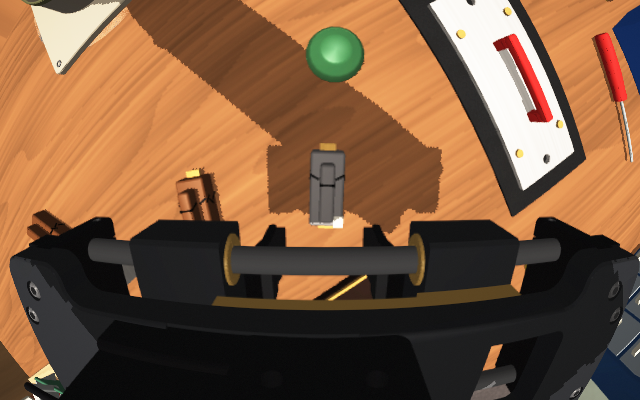

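The grey carrier is at columns 310–345 (rows 150–225), centred between the fingers, and the brown one stays clear at left. Descend and grip.

```bash
python3 -m crank '[[[0,0,40,0,0],[0,0,80,0,0],[0,0,108,0,0],[0,0,120,0,0],[0,0,128,0,0],[0,0,132,0,0],[0,0,132,0,0],[0,0,132,0,-1],[0,0,132,0,-1],[0,0,132,0,-1],[0,0,132,0,-1],[0,0,132,0,-1],[0,0,132,0,-1],[0,0,132,0,-1],[0,0,132,0,-1]]]'; python3 -m crank '[[[0,0,-20,0,-1],[0,0,-60,0,-1],[0,0,-110,0,-1],[0,0,-160,0,-1],[0,0,-210,0,-1],[0,0,-250,0,-1],[0,0,-250,0,-1]]]'; python3 go.py 521 -396 230 -36.8
```

```text
time: 47.8
ee_pos: [0.4429, 0.096, -0.0028]
eef_rot: [0.289, 0.957, 0.0, -0.0]
ft_force: [-0.1, 0.1, -1.5]
width: 0.0137
grip_force: 30.0
time: 48.5
ee_pos: [0.4454, 0.0967, 0.2525]
eef_rot: [0.289, 0.957, 0.003, 0.003]
ft_force: [1.3, -0.1, -1.4]
width: 0.0138
grip_force: 30.0
[-335.7 -368.5   21.2] turn -86.8 or 93.2 yaw now 56.4 j7 0.64 t 48.5
```

```bash
python3 -m crank '[[[-20,-22,0,7,-1],[-50,-55,0,14,-1],[-80,-88,0,22,-1],[-110,-121,2,30,-1],[-140,-154,4,38,-1],[-170,-187,8,46,-1],[-200,-220,12,54,-1],[-230,-252,16,62,-1],[-260,-285,18,70,-1],[-290,-318,20,78,-1],[-318,-349,21,86,-1],[-336,-368,21,93,-1],[-336,-368,21,93,-1],[-336,-368,45,93,-1],[-336,-368,75,93,-1],[-336,-368,94,93,-1],[-336,-368,99,93,-1],[-336,-368,99,93,-1]]]'; python3 go.py 521 -396 150 -36.8;python3 -m crank '[[[0,0,0,0,-0.2],[0,0,0,0,-0.2],[0,0,0,0,-0.2],[0,0,0,0,-0.2],[0,0,0,0,-0.2],[0,0,0,0,-0.2],[0,0,-40,0,-0.2],[0,0,-90,0,-0.2],[0,0,-100,0,0],[0,0,-100,0,0]]]'
```

```text
time: 50.3
ee_pos: [0.5191, -0.3956, 0.1476]
eef_rot: [0.893, 0.45, -0.0, -0.001]
ft_force: [0.5, -0.1, -0.5]
width: 0.0136
grip_force: 30.0
[ 0.8  1.8 -2.4] turn 0.3 or -179.7 yaw now -36.5 j7 0.23 t 50.3
time: 51.3
ee_pos: [0.5198, -0.3974, 0.2503]
eef_rot: [0.893, 0.449, 0.001, 0.002]
ft_force: [0.2, -1.3, -1.7]
width: 0.0416
grip_force: 0.0
```

Return to the same pose as pictures t6/s6, so a difference shows only what has changed.

```bash
python3 go.py 450 -299.7 305 -36.7; python3 -m crank '[[[30,-25,-20,0,0.3],[60,-50,-40,0,0.3],[88,-82,-54,0,0.3],[88,-82,-54,0,0.3]]]' >/dev/null; python3 go.py 450 -299.7 305 -36.7
```

```text
[  36.8 -114.1  -55.1] turn 0.1 or -179.9 yaw now -36.6 j7 0.2 t 51.3
[-57.5 -29.5  -2.8] turn 0.6 or -179.4 yaw now -36.1 j7 -0.05 t 51.7
```

```bash
python3 -m crank '[[[-30,-15,-3,0,0.3],[-55,-29,-3,0,0.3],[-55,-29,-3,0,0.3],[-55,-29,-3,0,0.3]]]' >/dev/null; python3 go.py 450 -299.7 305 -36.7
python3 - <<'E'
from h import *
for n,o in (('top','t6.png'),('scene','s6.png')):
    c=cam(n,n+'_end.png'); a=cv2.cvtColor(cv2.imread('pics/'+o),cv2.COLOR_BGR2RGB)
    d=(cv2.absdiff(a,c['image']).max(2)>40).astype(np.uint8); d=cv2.dilate(d,np.ones((5,5)))
    k,l,st,ce=cv2.connectedComponentsWithStats(d)
    print(n,[(s[:4].tolist(),int(s[4])) for s in st[1:] if s[4]>60])
E
```

```text
[ 3.6 -1.8 -0.8] turn 0.1 or -179.9 yaw now -36.6 j7 -0.02 t 52.1
top [([422, 155, 87, 58], 1551), ([316, 172, 43, 30], 1076), ([300, 218, 22, 27], 401), ([406, 221, 20, 20], 180), ([315, 242, 118, 158], 4570), ([292, 271, 57, 71], 742)]
scene [([174, 48, 77, 66], 1827), ([392, 66, 13, 31], 239), ([354, 71, 9, 22], 131), ([353, 96, 5, 21], 105), ([394, 139, 9, 12], 78), ([182, 156, 23, 25], 424), ([288, 158, 74, 31], 617), ([354, 167, 50, 21], 381), ([226, 185, 26, 13], 167), ([232, 207, 6, 12], 65), ([317, 221, 32, 24], 584), ([247, 230, 54, 44], 1377)]
```

Run:
```python
from h import *
t=cam('top');s=cam('scene')
p=plane(t,416,231,0.0); print(p,proj(s,p))
a=cv2.imread('pics/t6.png');b=cv2.imread('pics/top_end.png')
for q in ((411,228),(416,231),(420,234)): print(a[q[1],q[0]],b[q[1],q[0]])
a=cv2.imread('pics/s6.png');b=cv2.imread('pics/scene_end.png')
for q in ((232,190),(239,191),(246,193),(188,165),(194,170),(200,175)): print(q,a[q[1],q[0]],b[q[1],q[0]])
# bench carriers: gold pixels & grey count in bin, scene
def gold(i):
    h=cv2.cvtColor(i,cv2.COLOR_BGR2HSV).astype(int); m=((h[...,0]>18)&(h[...,0]<32)&(h[...,1]>110)&(h[...,2]>90)).astype(np.uint8)
    n,l,st,ce=cv2.connectedComponentsWithStats(m); return [np.round(c).astype(int).tolist() for c,x in zip(ce[1:],st[1:]) if x[4]>3]
print('gold before',gold(a)); print('after',gold(b))
```

```text
[ 0.44689541 -0.2931391   0.        ] (np.float64(237.88125908438536), np.float64(188.18298455280748))
[ 61  84 118] [ 62  85 119]
[ 64  88 124] [ 65  90 127]
[ 73  90 113] [ 85  98 112]
(232, 190) [ 75 123 183] [ 77 123 186]
(239, 191) [ 50  76 110] [ 49  75 109]
(246, 193) [ 53  76 109] [ 50  75 110]
(188, 165) [80 83 85] [111 114 121]
(194, 170) [ 90 118  80] [104 107 115]
(200, 175) [ 90 118  80] [67 74 82]
gold before [[495, 15], [198, 84], [271, 167], [450, 239], [252, 255], [256, 261], [537, 297], [260, 263], [269, 263], [264, 266], [280, 269], [280, 273], [287, 276], [380, 284], [403, 297], [332, 341], [475, 394]]
after [[495, 15], [198, 83], [271, 167], [298, 210], [273, 236], [293, 245], [250, 258], [256, 261], [537, 297], [266, 266], [270, 268], [277, 271], [285, 275], [380, 284], [404, 296], [332, 341], [475, 394]]
```

Only the fixture slots, the spot where D stood and the bin interior changed (grey now fills the bin area at scene (188–200,165–175)). The bench itself shows nothing new. Now grasp the handle and shut the bin.

```bash
python3 go.py 449.5 -298.5 133 -36.6; python3 -m crank '[[[3,-1,40,0,0],[3,-1,80,0,0],[3,-1,120,0,0],[3,-1,145,0,0],[3,-1,160,0,0],[3,-1,168,0,0],[3,-1,172,0,0],[3,-1,172,0,0]]]' | grep -E "pos|ft|wid"; python3 -m crank '[[[0,0,0,0,-1],[0,0,0,0,-1],[0,0,0,0,-1],[0,0,0,0,-1],[0,0,0,0,-1],[0,0,0,0,-1],[0,0,0,0,-1],[0,0,0,0,-1],[0,0,0,0,-1]]]' 30
```

```text
[  3.4  -3.3 171.5] turn 0.1 or -179.9 yaw now -36.5 j7 -0.02 t 52.3
ee_pos: [0.4512, -0.301, 0.1337]
ft_force: [-0.4, -0.6, 0.1]
width: 0.0435
time: 54.0
ee_pos: [0.4479, -0.2985, 0.1332]
eef_rot: [0.893, 0.449, -0.001, -0.004]
ft_force: [-16.5, 12.6, 19.8]
width: 0.011
grip_force: 30.0
```

```bash
python3 -m crank '[[[0,4,-5,0,-1],[0,10,-12,0,-1],[0,18,-19,0,-1],[0,27,-26,0,-1],[0,36,-32,0,-1],[0,46,-38,0,-1],[0,56,-43,0,-1],[0,66,-47,0,-1],[0,76,-51,0,-1],[0,86,-54,0,-1],[0,86,-54,0,-1]]]'
python3 - <<'E'
from h import *
s=r.read_state(); v=np.array(s['ee_pos'])-[.4479,-.2985,.1332]; u=np.array([np.cos(np.radians(-36.6)),np.sin(np.radians(-36.6))]); print('back',v[:2]@u,'up',v[2])
E
```

```text
time: 55.1
ee_pos: [0.5209, -0.3537, 0.1883]
eef_rot: [0.893, 0.449, 0.0, 0.001]
ft_force: [1.2, -1.9, 4.7]
width: 0.0109
grip_force: 30.0
back 0.0915613156763805 up 0.05510749653216601
```

```bash
python3 -m crank '[[[0,8,-2,0,-1],[0,18,-5,0,-1],[0,28,-7,0,-1],[0,38,-8,0,-1],[0,48,-9,0,-1],[0,55,-10,0,-1],[0,58,-10,0,-1],[0,58,-10,0,-1]]]'|grep -E "pos|ft"; python3 -m crank '[[[0,2,0,0,-1],[0,3,0,0,-1],[0,3,0,0,-1]]]'|grep -E "pos|ft"
```

```text
ee_pos: [0.5663, -0.3879, 0.1972]
ft_force: [-1.0, -6.2, -1.5]
ee_pos: [0.568, -0.3891, 0.1973]
ft_force: [-4.7, -2.5, 1.2]
```

```bash
python3 -m crank '[[[0,2,0,0,-1],[0,3,0,0,-1],[0,3,0,0,-1]]]'|grep -E "pos|ft"; python3 -m crank '[[[0,2,0,0,-1],[0,3,0,0,-1],[0,3,0,0,-1]]]'|grep -E "pos|ft"
```

```text
ee_pos: [0.569, -0.3898, 0.1973]
ft_force: [-12.4, 3.2, 5.9]
ee_pos: [0.5689, -0.3897, 0.1973]
ft_force: [-25.9, 14.0, 13.5]
```

The shut stop is reached (the force climbs with no motion). Release, rise and back away.

```bash
python3 -m crank '[[[0,0,0,0,-0.2],[0,0,0,0,-0.2],[0,0,0,0,-0.2],[0,0,0,0,-0.2],[0,0,0,0,-0.1],[0,0,0,0,-0.1],[0,0,-5,0,-0.1],[0,0,-30,0,-0.1],[0,0,-70,0,-0.1],[0,0,-110,0,-0.1],[0,0,-140,0,-0.1],[0,0,-150,0,-0.1],[0,0,-150,0,-0.1]]]'; python3 go.py 250 430 320 70
```

```text
time: 58.1
ee_pos: [0.5738, -0.3927, 0.3486]
eef_rot: [0.893, 0.449, 0.001, 0.001]
ft_force: [0.2, -0.9, 0.6]
width: 0.0394
grip_force: 0.0
[ 467.2 -750.6   26.7] turn 73.4 or -106.6 yaw now -36.6 j7 0.13 t 58.1
```

Swing the arm back toward its starting area for a clear final check.

```bash
python3 -m crank '[[[23,-37,0,-6,0],[46,-75,0,-12,0],[70,-112,0,-18,0],[93,-150,0,-24,0],[117,-187,0,-30,0],[140,-225,0,-36,0],[164,-262,0,-42,0],[187,-300,0,-48,0],[210,-337,0,-54,0],[234,-375,0,-60,0],[257,-412,0,-66,0],[280,-450,0,-72,0],[304,-487,0,-78,0],[327,-525,0,-84,0],[350,-562,0,-90,0],[374,-600,0,-96,0],[397,-637,0,-101,0],[420,-675,0,-106,0],[444,-712,0,-106,0],[467,-750,0,-106,0]]]'
python3 - <<'E'
from h import *
import m
# arm-free-area diff against the start
for n,o in (('top','top0.png'),('scene','scene0.png')):
    c=cam(n,n+'_fin.png'); a=cv2.cvtColor(cv2.imread('pics/'+o),cv2.COLOR_BGR2RGB)
    d=cv2.dilate((cv2.absdiff(a,c['image']).max(2)>40).astype(np.uint8),np.ones((3,3)))
    k,l,st,ce=cv2.connectedComponentsWithStats(d); print(n,[(s[:4].tolist(),int(s[4])) for s in st[1:] if s[4]>40])
H,S,V=[m.hsv[...,i] for i in range(3)]
wh=((S<40)&(V>150)).astype(np.uint8); wh=cv2.morphologyEx(wh,cv2.MORPH_CLOSE,np.ones((9,9)))
m.pr('plate on mat',m.rect(m.best(wh,(215,185,272,272)),.013))
t=m.c; g=cv2.cvtColor(t['image'],cv2.COLOR_RGB2GRAY)
mk=((V<70)&(S<90)).astype(np.uint8); m2=np.zeros_like(mk); m2[155:215,425:480]=mk[155:215,425:480]
k,l,st,ce=cv2.connectedComponentsWithStats(m2)
for i in range(1,k):
    if st[i,4]>15: print('dark',st[i].tolist(),np.round(plane(t,*ce[i],.24),3))
E
```

```text
time: 60.1
ee_pos: [0.2485, 0.4313, 0.3454]
eef_rot: [0.178, 0.984, -0.001, -0.0]
ft_force: [0.7, 0.4, 0.4]
width: 0.0437
grip_force: 0.0
top [([302, 166, 73, 36], 2094), ([424, 168, 56, 43], 1014), ([407, 182, 52, 37], 555), ([226, 195, 35, 69], 2194), ([301, 219, 20, 25], 304), ([79, 246, 308, 154], 20121)]
scene [([441, 0, 12, 16], 156), ([467, 0, 173, 92], 5153), ([363, 31, 23, 12], 115), ([399, 68, 9, 20], 141), ([485, 69, 50, 24], 515), ([356, 72, 14, 8], 76), ([575, 91, 33, 16], 303), ([460, 97, 88, 39], 1282), ([397, 109, 9, 10], 48), ([591, 113, 18, 20], 208), ([478, 124, 12, 18], 165), ([173, 129, 38, 99], 1047), ([549, 129, 49, 23], 497), ([496, 132, 15, 21], 203), ([517, 136, 12, 11], 81), ([363, 144, 205, 137], 6853), ([516, 144, 86, 67], 2859), ([229, 214, 91, 65], 2982), ([318, 222, 30, 22], 477), ([366, 237, 73, 77], 2879)]
plate on mat [459.1 345.6] [104.4 243.2] long axis deg 178.6
dark [425, 172, 50, 41, 770] [ 0.535 -0.356  0.24 ]
dark [441, 172, 32, 22, 62] [ 0.574 -0.382  0.24 ]
dark [425, 189, 21, 15, 27] [ 0.526 -0.312  0.24 ]
```

```bash
python3 -c "
from bench import r
print(r.close_job())"
```

```text
the job is handed in; nothing more can be done
None
```

I handed the job in at about 60 s: the plate is flat in the middle of the mat, all four grey carriers found were dropped in the bin, the bin is shut, and final pictures showed nothing else moved; I couldn't view the carriers inside the bin, and no verdict was returned.

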